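# Move the jar opener to the other folding hook

## Task

In the kitchen drawer the jar opener hangs on the brass folding hook but belongs on the blue one. First swing the folded blue hook down as far as it goes, then move the jar opener over and hang it by its eye on the blue hook without dropping it or setting it down, and once it hangs there, fold the emptied brass hook up flat against its board. Leave everything else in the drawer as it is.

Things in the scene. Friction and masses are not known exactly. Their poses are not given: they have to be found in the camera images.
- blue_stand: fixed dark cherry stand of the blue enamelled hook: an upright board 90 mm wide, 18 mm thick, 160 mm high on a foot 120 x 90 x 14 mm. Origin: underside, 130 mm straight below the hinge pin. x level, square to the board, the way the lowered hook points (away from the robot); y along the board; z up. Board spans x = -28 to -10 mm, foot x = -65 to +55 mm.
- blue_hinge (a point): middle of the blue enamelled hook's hinge pin; axes as the stand's (y along the pin). Seen from here the board's hook-side face is at x = -10 mm, its back at x = -28 mm, its top edge at z = +30 mm, the top of the foot at z = -116 mm.
- blue_tip (a point): centre of the ball (16 mm diameter) that ends the blue enamelled hook, 75 mm from the pin. The hook is a straight round rod 11 mm thick with a collar (18 mm diameter) 21 to 26 mm from the pin. The frame turns with the hook: z along the rod away from the pin, y along the pin, x square to both (mostly down when lowered).
- blue_hook (a joint): angle of the blue enamelled hook (rad): 0 = folded, upright at its board, its end 45 mm above the board's edge; 1.2 = at its stop, 21 deg above level. Stiff hinge (0.08 N m friction, no spring): stays where left. Lower it by pushing the rod from behind, over the board's edge; fold it by pushing the ball along its arc, up and towards the board (a level push jams).
- brass_stand: fixed dark cherry stand of the brass hook: an upright board 90 mm wide, 18 mm thick, 160 mm high on a foot 120 x 90 x 14 mm. Origin: underside, 130 mm straight below the hinge pin. x level, square to the board, the way the lowered hook points (away from the robot); y along the board; z up. Board spans x = -28 to -10 mm, foot x = -65 to +55 mm.
- brass_hinge (a point): middle of the brass hook's hinge pin; axes as the stand's (y along the pin). Seen from here the board's hook-side face is at x = -10 mm, its back at x = -28 mm, its top edge at z = +30 mm, the top of the foot at z = -116 mm.
- brass_tip (a point): centre of the ball (16 mm diameter) that ends the brass hook, 75 mm from the pin. The hook is a straight round rod 11 mm thick with a collar (18 mm diameter) 21 to 26 mm from the pin. The frame turns with the hook: z along the rod away from the pin, y along the pin, x square to both (mostly down when lowered).
- brass_hook (a joint): angle of the brass hook (rad): 0 = folded, upright at its board, its end 45 mm above the board's edge; 1.2 = at its stop, 21 deg above level. Stiff hinge (0.08 N m friction, no spring): stays where left. Lower it by pushing the rod from behind, over the board's edge; fold it by pushing the ball along its arc, up and towards the board (a level push jams).
- opener_eye (a point): centre of the eye of the loose stainless jar opener (0.22 kg, 100 mm tall): a round bell (44 mm diameter) below a stirrup 44 mm wide over its flat sides (along y), sides 7 mm thick, 12 mm deep. Eye open along x, 30 mm wide, 40 mm high, this point 72 mm above the underside; z up. Starts hanging on the lowered brass hook, where its sides can be gripped along y from above.
- opener_bar (a point): centre of the round top bar (8 mm thick) of the jar opener's stirrup, 24 mm above the eye's centre; hanging, the bar rests on a hook's rod, 9.5 mm from the rod's axis. Axes as the eye's.
- corkscrew: chrome rabbit-ear corkscrew, 124 mm tall, 64 mm wide, standing in a hole of a dark cherry rack (240 x 60 x 45 mm) on the left in the drawer; origin at its lower end, 8 mm above the drawer's floor. Leave alone.
- stopper: cream ceramic bottle stopper, 73 mm tall, 42 mm wide, standing in another hole of that rack; origin at its lower end, 8 mm above the drawer's floor. Leave alone.
- tab_lifter: yellow plastic can-tab lifter, 87 x 30 x 6 mm, lying on the drawer's floor (8 mm above the work surface) nearest the robot; origin at its underside. Leave alone. The drawer's sides are 75 mm high.
- spoon: wooden spoon, 200 mm long, lying on the drawer's floor at the right, lengthways to the robot. Leave alone.
- jar_ring: brass-coloured jar ring, 70 mm across, 14 mm high, flat on the drawer's floor at the far side; origin at its underside. Leave alone.
- tin: small red tin, 60 mm across, 35 mm high, on the drawer's floor at the right; origin at its underside. Leave alone.
Things that resemble listed ones, but are neither listed nor needed, are in the scene too. What is shaped like the part that bears opener_eye but green is not meant.

How it is judged:
By the outcome, as a careful person would: the job done as asked, in the order asked, and still so for the second after the job is handed in, with the robot touching nothing.
It also fails if it takes over 72 s, if anything falls off the work surface, if the arm or the gripper's body presses on something with over 40 N, if the wrist force passes 120 N, or if a joint passes its speed limit or range.

## Robot

A 6-joint arm with a two-finger parallel gripper is mounted at the origin on the work surface. World frame = base frame: x ahead of the robot, y to its left, z up, the work surface at z = 0. Lengths are in mm, angles in rad, forces in N, time in s.
With the tool pointing down it reaches from about 350 to 975 mm from the base axis. Payload 7.1 kg.
Tool frame: the origin (TCP) lies midway between the tips of the shut fingers; the grasp point (between the pads) lies pinch_z behind it (pinch_z is the distance from the TCP to the grasp point, in mm); z points along the fingers, y is the line along which they close (so a half turn about z gives the same grasp; the last joint's range is limited). The gripper opens to 88 mm and grips with 3 to 60 N. Pads are 20 mm wide; open, the fingers measure 115 mm over their backs; the gripper's body (75 mm by 178 mm) begins 61 mm behind the grasp point.
Start: joints at [1.155, 0.423, 1.63, -0, 1.089, -0.019], TCP at [241.511, 576.435, 222.675] pointing down, gripper open.
Joint ranges: [-3, 3], [-0.9, 2.11], [0.09, 2.58], [-1.31, 4.45], [0.11, 2.69], [-2.54, 2.54]. Speed limits (rad/s): [2.39, 2.39, 3.01, 3.14, 3.14, 3.14].

## Interface

Orientations are given as a rotation vector (axis times angle).
In Python, from workcell import get_obs, get_image, close_job, pinch_z gives the robot as it stands.
- The arm moves only by the tool jog_arm, never from a script. Its argument "commands" is a list of rows, each a list of 3 entries, a list of its own where there are three numbers: the gripper command: -1 is shut, 1 is fully open, values between are in proportion, then the shift along the tool's x, y, z as a fraction of full scale, then the turn, a rotation vector about the tool's x, y, z as a fraction of full scale. In form: [[gripper, [tx, ty, tz], [rx, ry, rz]], ...]. A call has 1 to 10 rows; each row shifts and turns the commanded pose from where the row before left it, along the tool's axes as they then stand; what a row does not reach is not made up. Full scale, the value 1, is 0.1 m for a shift and 45 degrees for a turn. A row lasts 1/10 s, in which the tool goes at most 50 mm and 8.59 degrees, less where a joint would pass 70% of its speed; a pose out of reach is approached as far as the arm can. A call with a number of a shift or a turn outside -1 to 1 is refused whole. A call with a gripper value outside its range is refused whole. The fingers move at their own pace and stop on an object; the grip force is fixed at half the most. Time passes only in rows, so rows that do not move let the fingers close. It gives the time, the measured TCP pose, the force, the opening and the grip force at its end, in the units of the state.
- get_obs(): the state, without advancing time (a new reading comes with each control period).
- get_image(name): name is "scene" or "side" or "wrist"; returns a dict with "image" (384x512x3 uint8, blue, green, red), "z_map" (384x512 float32, mm along the optical axis (not along the pixel's ray), 0 where there is no reading), "intrinsics" (3x3 intrinsics, pixels), "eye" and "orientation" of the camera in the world; the wrist camera has in their place "mount" (4x4, takes a point from camera to tool coordinates, whose origin is the TCP and whose axes are the flange's). Camera axes: x right, y down, z forward; pixel columns grow to the right and rows downward; lengths in mm; the calibration is good to about 2 mm. A picture is of the moment at which its call begins: read the wrist's pose just before it.
- close_job(): hands the job in; it is judged then, once.
The state is a dict: "t": time; "qpos": joint angles; "qvel": joint speeds; "joint_torque": joint torques, N m; "ee_pos": TCP position; "orientation": TCP orientation; "ft_force": force on the tool from outside, world axes, zero at the start; "moment": the same for the moment, N m; "width": finger opening in mm; "grasp_force": force on a finger pad.
Only numpy, scipy, OpenCV 4.12 (cv2) and the standard library are available. Lean on these libraries where they do the work, as an engineer would, in place of code of your own. Each camera call takes 0.05 s, during which the arm holds its last target. There are 200 camera calls.

## Working session

There is one attempt and no reset: what is moved stays moved. The work goes in short steps, Python scripts to look and compute and a tool call to move; the robot and the scene stay as the last step left them, time stands still between calls to the robot, and variables do not carry over. Pictures are saved under pics/ and viewed, at most 10 in all, crops included, and the job is handed in when it is done.

Besides the shell and the picture viewer there is one more tool, called after "Request:" as name(argument=value, ...), one argument or row to a line, values as JSON. jog_arm: Moves the arm, as the interface text tells. Its arguments: {"type":"object","properties":{"commands":{"type":"array","items":{"type":"array"}}},"required":["commands"]}

```bash
mkdir -p pics; ls; cat > h.py <<'E'
import numpy as np,cv2
from scipy.spatial.transform import Rotation as R
from workcell import *
def snap(n,f):
    o=get_obs(); d=get_image(n); cv2.imwrite('pics/'+f+'.png',d['image']); d['o']=o
    np.save('pics/'+f+'.npy',d,allow_pickle=True); return d
def load(f): return np.load('pics/'+f+'.npy',allow_pickle=True).item()
def rot(a):
    a=np.asarray(a,float)
    return a if a.shape==(3,3) else R.from_rotvec(a).as_matrix()
def cam(d):
    if 'mount' in d:
        T=np.eye(4);T[:3,:3]=rot(d['o']['orientation']);T[:3,3]=d['o']['ee_pos'];return T@d['mount']
    T=np.eye(4);T[:3,:3]=rot(d['orientation']);T[:3,3]=d['eye'];return T
def cloud(d):
    z=d['z_map'];K=d['intrinsics'];v,u=np.mgrid[:z.shape[0],:z.shape[1]]
    P=np.stack([(u-K[0,2])/K[0,0]*z,(v-K[1,2])/K[1,1]*z,z],-1);T=cam(d)
    P=P@T[:3,:3].T+T[:3,3];P[z<=0]=np.nan;return P
def proj(d,p):
    T=cam(d);c=T[:3,:3].T@(np.asarray(p,float)-T[:3,3]);q=d['intrinsics']@c;return q[:2]/q[2]
E
python3 - <<'E'
from h import *
a=snap('scene','s0');b=snap('side','d0');print(pinch_z, a['eye'],a['orientation'],b['eye'],b['orientation'],get_obs())
cv2.imwrite('pics/both.png',np.hstack([a['image'],b['image']]))
E
```

```text
pics
18.700000000000003 [ 1065.80179849 -1028.20957813  1092.21116883] [-2.20825581 -0.55284152  0.25732914] [153.47836255 878.89556803 927.64082685] [-0.53728592  2.65404073 -1.26659146] {'t': 0.1, 'qpos': array([ 1.15501760e+00,  4.23751736e-01,  1.63058593e+00,  9.00997060e-06,
        1.08860365e+00, -1.90075181e-02]), 'qvel': array([-0.00012386, -0.00349461, -0.00224613,  0.00040906,  0.00196982,
        0.00020469]), 'joint_torque': array([ 3.69403351e-04, -5.45614886e+01, -2.74322820e+01,  6.46097423e-02,
        1.88437407e-02, -1.66844177e-05]), 'ee_pos': array([241.30696464, 576.00688299, 221.99821573]), 'orientation': array([-6.19114067e-01, -3.07967877e+00,  2.06570886e-03]), 'ft_force': array([ 0.39674393, -0.58453767, -0.32796495]), 'moment': array([0.04673827, 0.0583458 , 0.03768903]), 'grasp_force': 0.0, 'width': 88.05830245205408}
```

View pics/s0.png

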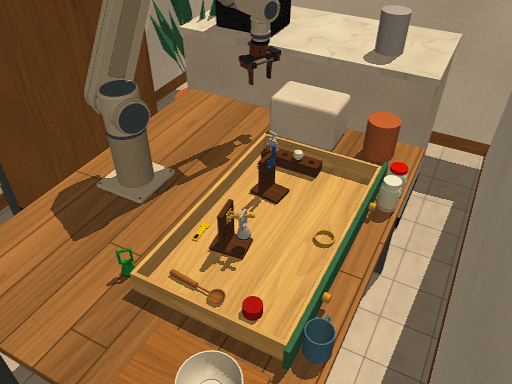

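View pics/d0.png

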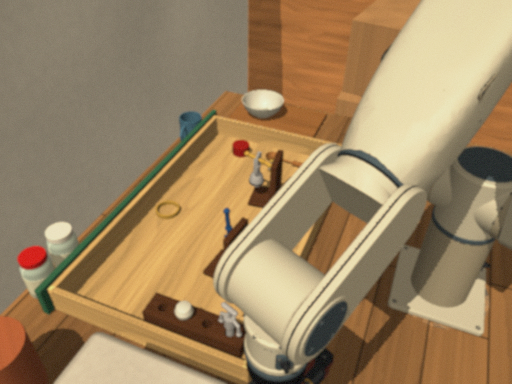

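Scene: brass stand with opener at about (230,230) (opener at (243,225)), blue stand at (268,180) with the folded blue hook at (268,160). The green lookalike is at (125,262), outside the drawer. I'll enlarge this area to check.

```bash
python3 - <<'E'
from h import *
a=load('s0');b=load('d0')
x=cv2.resize(a['image'][125:265,190:340],None,fx=4,fy=4,interpolation=cv2.INTER_CUBIC)
cv2.imwrite('pics/c0.png',x)
P=cloud(a);hsv=cv2.cvtColor(a['image'],cv2.COLOR_BGR2HSV)
def med(n,m):
    q=P[m&~np.isnan(P[...,0])];print(n,len(q),np.percentile(q,[2,50,98],axis=0).round(0).tolist())
v,u=np.mgrid[:384,:512]
blue=(hsv[...,0]>95)&(hsv[...,0]<125)&(hsv[...,1]>90)&(u>255)&(u<285)&(v<180)&(v>130);med('blue',blue)
dark=(hsv[...,2]<110)&(u>215)&(u<255)&(v>195)&(v<260);med('brass stand',dark)
dark=(hsv[...,2]<110)&(u>250)&(u<292)&(v>150)&(v<205);med('blue stand',dark)
for p in [(268,182),(228,220),(243,225),(240,212),(268,135)]:print(p,P[p[1],p[0]].round(0))
E
```

```text
blue 100 [[494.0, 144.0, 116.0], [507.0, 156.0, 156.0], [515.0, 173.0, 218.0]]
brass stand 1172 [[477.0, -192.0, 9.0], [509.0, -159.0, 52.0], [572.0, -108.0, 168.0]]
blue stand 1322 [[395.0, 114.0, 9.0], [492.0, 159.0, 47.0], [557.0, 365.0, 170.0]]
(268, 182) [491. 167.  48.]
(228, 220) [ 514. -157.  133.]
(243, 225) [ 557. -142.  118.]
(240, 212) [456.  16.   4.]
(268, 135) [365. 415.  76.]
```

View pics/c0.png

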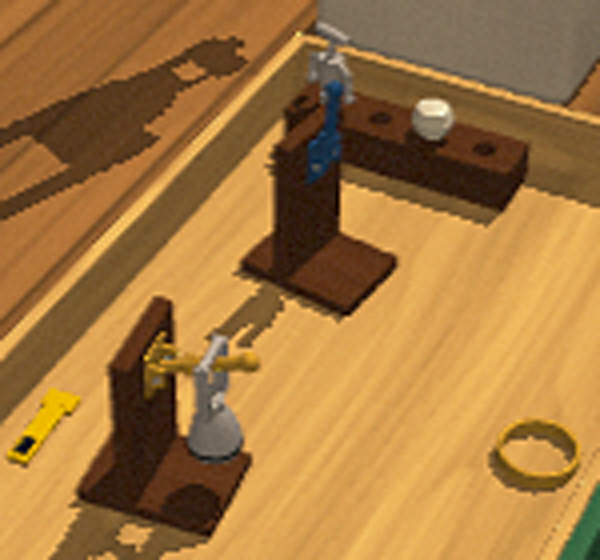

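The crop confirms it: the opener (stainless) hangs on the brass hook at crop (215,400), and the blue hook is folded up at crop (325,130). Next I fit the stand poses.

```bash
cat >> h.py <<'E'
def stands(names,rng=None):
    Q=[]
    for n in names:
        d=load(n) if isinstance(n,str) else n
        P=cloud(d);hsv=cv2.cvtColor(d['image'],cv2.COLOR_BGR2HSV)
        m=~np.isnan(P[...,0]);Q.append(np.c_[P[m],hsv[m]])
    return np.concatenate(Q)
E
python3 - <<'E'
from h import *
for names in (['s0'],['d0']):
  Q=stands(names)
  for nm,c in (('brass',(515,-157)),('blue',(490,160))):
    q=Q[(abs(Q[:,0]-c[0])<110)&(abs(Q[:,1]-c[1])<90)&(Q[:,5]<140)]
    for lab,lo,hi in (('foot',18,26),('top',164,173),('board',40,160)):
        s=q[(q[:,2]>lo)&(q[:,2]<hi)]
        if len(s)>10:
            r=cv2.minAreaRect(s[:,:2].astype(np.float32));print(names,nm,lab,len(s),np.round(r[0],1),np.round(r[1],1),round(r[2],1),'z',np.median(s[:,2]).round(1))
a=load('s0');P=cloud(a)
# silver opener / rod points
hsv=cv2.cvtColor(a['image'],cv2.COLOR_BGR2HSV);v,u=np.mgrid[:384,:512]
m=(u>236)&(u<252)&(v>207)&(v<242)&(hsv[...,1]<60);q=P[m];print('opener',len(q),np.percentile(q,[2,50,98],axis=0).round(0).tolist())
for z0 in range(80,185,10):
    s=q[abs(q[:,2]-z0)<5]
    if len(s):print(z0,len(s),s.min(0).round(),s.max(0).round())
m=(u>226)&(u<258)&(v>205)&(v<225)&(hsv[...,1]>120)&(hsv[...,2]>130)&(P[...,2]>100);q=P[m]
for s in q[np.argsort(q[:,0])][::5]:print(s.round(0),end='')
E
```

```text
['s0'] brass foot 422 [ 512.6 -145.8] [119.9  92.8] 6.3 z 21.8
['s0'] brass top 119 [ 527.5 -156.5] [ 82.1 110.5] 71.9 z 167.3
['s0'] brass board 663 [ 536.3 -150.1] [94.7 83.2] 86.2 z 98.3
['s0'] blue foot 324 [500.1 160. ] [ 97.4 118.2] 81.8 z 21.6
['s0'] blue top 71 [495.  158.4] [86. 40.] 86.6 z 167.1
['s0'] blue board 422 [495.6 160.4] [97.6 33.2] 75.6 z 99.5
['d0'] brass foot 321 [ 537.4 -136.5] [57.  95.5] 8.4 z 21.8
['d0'] brass top 117 [ 516.3 -135.9] [64.8 88.1] 5.3 z 167.7
['d0'] brass board 422 [ 525.5 -135.5] [84.2 89.6] 6.5 z 107.6
['d0'] blue foot 177 [550.3 160. ] [27.6 94. ] 6.5 z 21.5
['d0'] blue top 224 [490.4 166.4] [88.9 34.8] 82.7 z 167.5
['d0'] blue board 67 [490.5 170.2] [82.7 32.3] 82.4 z 154.8
opener 229 [[nan, nan, nan], [nan, nan, nan], [nan, nan, nan]]
80 37 [ 542. -163.   75.] [ 579. -130.   84.]
90 38 [ 544. -162.   85.] [ 576. -131.   95.]
100 31 [ 546. -159.   96.] [ 573. -131.  104.]
110 16 [ 553. -159.  105.] [ 568. -135.  115.]
120 29 [ 548. -163.  115.] [ 565. -120.  125.]
130 12 [ 550. -162.  125.] [ 563. -118.  135.]
140 8 [ 557. -161.  136.] [ 562. -155.  144.]
150 10 [ 550. -162.  147.] [ 563. -117.  154.]
160 21 [ 545. -164.  155.] [ 563. -119.  165.]
170 11 [ 550. -162.  165.] [ 559. -122.  170.]
[ 505. -129.  157.][ 507. -144.  153.][ 508. -129.  146.][ 512. -142.  141.][ 515. -142.  142.][ 519. -148.  140.][ 526. -147.  146.][ 535. -145.  149.][ 537. -136.  151.][ 541. -143.  154.][ 552. -162.  145.][ 562. -143.  163.][ 567. -138.  161.][ 574. -140.  158.][ 582. -141.  162.][ 586. -136.  171.][ 589. -129.  167.]
```

```bash
cat >> h.py <<'E'
HB=dict(blue=(np.array([505.,159.3,138.]),np.radians(-7.7)),brass=(np.array([517.6,-145.2,138.]),np.radians(6.3)))
def S(name,x,y,z):
    o,a=HB[name];return o+[x*np.cos(a)-y*np.sin(a),x*np.sin(a)+y*np.cos(a),z]
def want(yaw):  # tool down, tool x at world angle yaw
    return np.array([[np.cos(yaw),np.sin(yaw),0],[np.sin(yaw),-np.cos(yaw),0],[0,0,-1.]])
def plan(yaw,pts,o=None):
    "turn fraction first, then tool-frame shifts (fraction) between the points"
    o=o or get_obs();Rm=rot(o['orientation']);best=None
    for k in (0,np.pi):
        W=want(yaw+k);r=R.from_matrix(Rm.T@W).as_rotvec()
        if best is None or np.linalg.norm(r)<np.linalg.norm(best[1]):best=(W,r)
    W,r=best;print('pos',o['ee_pos'].round(1),'turn',(r/np.radians(45)).round(3),'deg',np.degrees(r).round(1))
    p=o['ee_pos']
    for q in pts:
        print('to',np.round(q,1),'shift',(W.T@(q-p)/100).round(3));p=q
E
python3 - <<'E'
from h import *
print(rot(get_obs()['orientation']).round(3))
m=get_image('wrist')['mount'];print(m.round(2))
plan(HB['blue'][1],[S('blue',-60,0,120),S('blue',-45,0,52)])
E
```

```text
[[-0.922  0.386 -0.001]
 [ 0.386  0.922 -0.001]
 [ 0.    -0.001 -1.   ]]
[[ 0.0000e+00 -9.6000e-01 -2.7000e-01  7.4650e+01]
 [ 1.0000e+00  0.0000e+00 -0.0000e+00  3.0000e-02]
 [ 0.0000e+00 -2.7000e-01  9.6000e-01 -1.6231e+02]
 [ 0.0000e+00  0.0000e+00  0.0000e+00  1.0000e+00]]
pos [241.3 576.1 222.1] turn [-0.001 -0.    -0.334] deg [ -0.1  -0.  -15. ]
to [445.5 167.3 258. ] shift [-2.571 -3.777 -0.359]
to [460.4 165.3 190. ] shift [-0.15  0.    0.68]
```

Request:
jog_arm(
  commands=[
    [-1,[0,0,-0.2],[0,0,-0.167]],
    [-1,[0,0,-0.16],[0,0,-0.167]],
    [-1,[-0.3,-0.42,0],[0,0,0]],
    [-1,[-0.3,-0.42,0],[0,0,0]],
    [-1,[-0.3,-0.42,0],[0,0,0]],
    [-1,[-0.3,-0.42,0],[0,0,0]],
    [-1,[-0.3,-0.42,0],[0,0,0]],
    [-1,[-0.3,-0.42,0],[0,0,0]],
    [-1,[-0.3,-0.42,0],[0,0,0]],
    [-1,[-0.3,-0.42,0],[0,0,0]],
  ],
)

```text
t: 1.15
ee_pos: [428.7, 220.8, 258.7]
orientation: [0.211, 3.134, 0.0]
ft_force: [0.9, -0.0, -0.2]
width: 11.2
grasp_force: 0.0
```

Request:
jog_arm(
  commands=[
    [-1,[-0.17,-0.42,0],[0,0,0]],
    [-1,[0,0,0],[0,0,0]],
    [-1,[0,0,0],[0,0,0]],
  ],
)

```text
t: 1.45
ee_pos: [439.6, 177.9, 258.6]
orientation: [-0.216, -3.134, -0.0]
ft_force: [-0.5, -0.1, 0.6]
width: 0.4
grasp_force: 0.0
```

```bash
python3 - <<'E'
from h import *
plan(HB['blue'][1],[S('blue',-60,0,120),S('blue',-45,0,52)])
d=snap('wrist','w1');im=d['image'].copy()
for x in (-28,-10):
  for y in (-45,45):
    cv2.circle(im,tuple(int(t) for t in proj(d,S('blue',x,y,30))),3,(0,255,0),-1)
cv2.circle(im,tuple(int(t) for t in proj(d,S('blue',0,0,75))),3,(0,0,255),-1)
cv2.imwrite('pics/w1a.png',im)
E
```

```text
pos [439.6 177.9 258.6] turn [ 0.    -0.    -0.004] deg [ 0.  -0.  -0.2]
to [445.5 167.3 258. ] shift [-0.073 -0.097  0.006]
to [460.4 165.3 190. ] shift [-0.15  0.    0.68]
```

View pics/w1a.png

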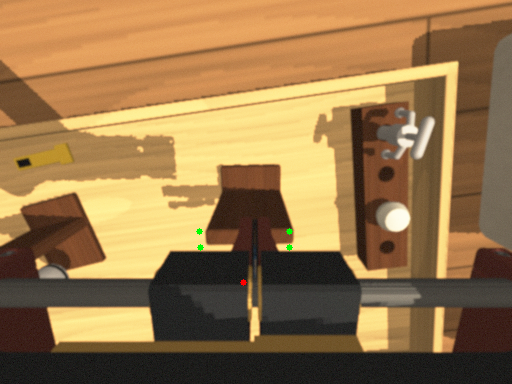

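```bash
python3 - <<'E'
from h import *
d=load('w1');P=cloud(d);hsv=cv2.cvtColor(d['image'],cv2.COLOR_BGR2HSV)
o,a=HB['blue']
L=P-o;X=L[...,0]*np.cos(a)+L[...,1]*np.sin(a);Y=-L[...,0]*np.sin(a)+L[...,1]*np.cos(a);Z=L[...,2]
for v in (170,190,215,230,238,242,246,250):
    print(v,[(u,X[v,u].round(0),Y[v,u].round(0),Z[v,u].round(0)) for u in (204,210,225,235,275,290,296)])
# corkscrew-independent check: foot rect
m=(abs(P[...,2]-22)<4)&(hsv[...,2]<140)&(abs(X)<90)&(abs(Y)<80)
r=cv2.minAreaRect(P[m][:,:2].astype(np.float32));print(m.sum(),r)
m=(abs(P[...,2]-168)<4)&(abs(X)<90)&(abs(Y)<80);q=P[m];print(len(q), q.min(0),q.max(0))
E
```

```text
170 [(204, np.float64(-58.0), np.float64(-68.0), np.float64(-130.0)), (210, np.float64(-58.0), np.float64(-59.0), np.float64(-129.0)), (225, np.float64(-61.0), np.float64(-34.0), np.float64(-116.0)), (235, np.float64(-61.0), np.float64(-19.0), np.float64(-117.0)), (275, np.float64(-61.0), np.float64(40.0), np.float64(-115.0)), (290, np.float64(-58.0), np.float64(64.0), np.float64(-130.0)), (296, np.float64(-58.0), np.float64(73.0), np.float64(-129.0))]
190 [(204, np.float64(-26.0), np.float64(-70.0), np.float64(-130.0)), (210, np.float64(-26.0), np.float64(-60.0), np.float64(-129.0)), (225, np.float64(-30.0), np.float64(-35.0), np.float64(-115.0)), (235, np.float64(-30.0), np.float64(-20.0), np.float64(-116.0)), (275, np.float64(-31.0), np.float64(40.0), np.float64(-113.0)), (290, np.float64(-26.0), np.float64(65.0), np.float64(-130.0)), (296, np.float64(-26.0), np.float64(75.0), np.float64(-129.0))]
215 [(204, np.float64(15.0), np.float64(-71.0), np.float64(-128.0)), (210, np.float64(16.0), np.float64(-62.0), np.float64(-131.0)), (225, np.float64(-30.0), np.float64(-24.0), np.float6
[... 1983 characters left out ...]
296, np.float64(71.0), np.float64(78.0), np.float64(-130.0))]
250 [(204, np.float64(77.0), np.float64(-75.0), np.float64(-128.0)), (210, np.float64(77.0), np.float64(-65.0), np.float64(-129.0)), (225, np.float64(78.0), np.float64(-40.0), np.float64(-131.0)), (235, np.float64(-79.0), np.float64(1.0), np.float64(165.0)), (275, np.float64(-79.0), np.float64(20.0), np.float64(165.0)), (290, np.float64(77.0), np.float64(68.0), np.float64(-128.0)), (296, np.float64(79.0), np.float64(79.0), np.float64(-131.0))]
1457 ((457.4220886230469, 167.99639892578125), (87.7366714477539, 37.89992141723633), 83.44438934326172)
864 [470.46975635 120.91935567 164.13430375] [496.97720695 211.30275698 170.72280665]
```

The wrist view shows the board's top edge from u=207 to 293 at row 243. That puts the stand about 5 mm further along +y than I estimated. I'll update its pose and lower the blue hook.

```bash
cat >> h.py <<'E'
HB['blue']=(S('blue',-1,5,0),np.radians(-7.5))
def arc(r,ths):
    return [S('blue',r*np.sin(t)-5.5*np.cos(t)-10,0,r*np.cos(t)+5.5*np.sin(t)) for t in ths]
E
python3 - <<'E'
from h import *
print(HB)
A=arc(55,[0,.15,.3,.45,.6,.75,.9,1.05,1.2,1.25])
plan(HB['blue'][1],[S('blue',-45,0,120),S('blue',-45,0,55)]+A+[A[-1]+[0,0,80]])
E
```

```text
{'blue': (array([504.67894773, 164.38890218, 138.        ]), np.float64(-0.1308996938995747)), 'brass': (array([ 517.6, -145.2,  138. ]), np.float64(0.10995574287564276))}
pos [439.4 178.9 258.6] turn [ 0.    -0.    -0.006] deg [ 0.  -0.  -0.3]
to [460.1 170.3 258. ] shift [-0.216 -0.059  0.006]
to [460.1 170.3 193. ] shift [0.   0.   0.65]
to [489.3 166.4 193. ] shift [-0.295 -0.     0.   ]
to [497.5 165.3 193.2] shift [-0.083 -0.    -0.002]
to [505.7 164.3 192.2] shift [-0.082 -0.     0.01 ]
to [513.6 163.2 189.9] shift [-0.08   0.     0.023]
to [521.1 162.2 186.5] shift [-0.075  0.     0.034]
to [527.9 161.3 182. ] shift [-0.069 -0.     0.045]
to [534.1 160.5 176.5] shift [-0.062  0.     0.055]
to [539.4 159.8 170.1] shift [-0.053 -0.     0.064]
to [543.6 159.3 163.1] shift [-0.043  0.     0.071]
to [544.8 159.1 160.6] shift [-0.012  0.     0.025]
to [544.8 159.1 240.6] shift [ 0.   0.  -0.8]
```

Request:
jog_arm(
  commands=[
    [-1,[-0.22,-0.06,0],[0,0,-0.006]],
    [-1,[0,0,0.33],[0,0,0]],
    [-1,[0,0,0.33],[0,0,0]],
    [-1,[-0.1,0,0],[0,0,0]],
    [-1,[-0.1,0,0],[0,0,0]],
    [-1,[-0.1,0,0],[0,0,0]],
    [-1,[-0.08,0,0],[0,0,0]],
    [-1,[-0.08,0,0.01],[0,0,0]],
  ],
)

```text
t: 2.3
ee_pos: [507.3, 164.2, 192.7]
orientation: [0.204, 3.134, 0.001]
ft_force: [-1.3, 1.0, 0.9]
width: 0.5
grasp_force: 0.7
```

Request:
jog_arm(
  commands=[
    [-1,[-0.08,0,0.02],[0,0,0]],
    [-1,[-0.075,0,0.035],[0,0,0]],
    [-1,[-0.07,0,0.045],[0,0,0]],
    [-1,[-0.06,0,0.055],[0,0,0]],
    [-1,[-0.055,0,0.065],[0,0,0]],
    [-1,[-0.045,0,0.07],[0,0,0]],
    [-1,[-0.01,0,0.02],[0,0,0]],
    [-1,[0,0,0.01],[0,0,0]],
    [-1,[0,0,0],[0,0,0]],
  ],
)

```text
t: 3.2
ee_pos: [544.8, 159.1, 161.5]
orientation: [-0.204, -3.134, -0.001]
ft_force: [-10.5, -0.0, 24.6]
width: 0.8
grasp_force: 13.0
```

A 25 N reaction means the blue hook is on its stop. Now I lift off and go to the brass hook.

```bash
python3 - <<'E'
from h import *
o=get_obs();o['ee_pos']=o['ee_pos']+[0,0,100]
plan(HB['brass'][1],[S('brass',20,0,125)],o)
E
```

```text
pos [544.8 159.1 261.5] turn [ 0.001 -0.001 -0.305] deg [  0.   -0.1 -13.7]
to [ 537.5 -143.   263. ] shift [ 0.404 -2.995 -0.015]
```

Request:
jog_arm(
  commands=[
    [-1,[0,0,-0.3],[0,0,0]],
    [-1,[0,0,-0.35],[0,0,0]],
    [-1,[0,0,-0.35],[0,0,-0.15]],
    [1,[0,0,0],[0,0,-0.155]],
    [1,[0.06,-0.43,0],[0,0,0]],
    [1,[0.06,-0.43,0],[0,0,0]],
    [1,[0.06,-0.43,0],[0,0,0]],
    [1,[0.06,-0.43,0],[0,0,0]],
    [1,[0.06,-0.43,0],[0,0,0]],
    [1,[0.06,-0.43,0],[0,0,0]],
  ],
)

```text
t: 4.2
ee_pos: [537.6, -103.5, 259.2]
orientation: [0.173, -3.137, 0.0]
ft_force: [0.9, 0.4, -0.4]
width: 52.9
grasp_force: 0.0
```

Request:
jog_arm(
  commands=[
    [1,[0.04,-0.42,0],[0,0,0]],
    [1,[0,0,0],[0,0,0]],
    [1,[0,0,0],[0,0,0]],
  ],
)

```text
t: 4.5
ee_pos: [538.2, -144.5, 259.0]
orientation: [0.169, -3.136, -0.001]
ft_force: [0.1, -0.2, 1.0]
width: 77.1
grasp_force: 0.0
```

```bash
python3 - <<'E'
from h import *
d=snap('wrist','w2');a=snap('scene','s2');print(d['o']['ee_pos'])
cv2.imwrite('pics/w2b.png',np.hstack([d['image'],cv2.resize(a['image'][125:265,190:340],(412,384),interpolation=cv2.INTER_CUBIC)])[:, :800])
o,a=HB['brass'];P=cloud(d);L=P-o;X=L[...,0]*np.cos(a)+L[...,1]*np.sin(a);Y=-L[...,0]*np.sin(a)+L[...,1]*np.cos(a);Z=L[...,2]
m=(abs(Z-30)<4)&(X>-45)&(X<0)&(abs(Y)<70);print('top',m.sum(),[np.percentile(t[m],[1,99]).round(1) for t in(X,Y)],cv2.minAreaRect(P[m][:,:2].astype(np.float32)))
m=(Z>15)&(Z<50)&(X>20)&(X<60)&(abs(Y)<40)
for zz in range(15,50,4):
  k=m&(abs(Z-zz)<2)
  if k.sum():print(zz,k.sum(),[np.percentile(t[k],[2,98]).round(1) for t in(X,Y)])
m=(Z>15)&(Z<50)&(X>62)&(X<100)&(abs(Y)<40);print('ball',m.sum(),[np.percentile(t[m],[2,98]).round(1) for t in(X,Y,Z)] if m.sum() else 0)
E
```

```text
[ 538.16160767 -144.52729773  259.01965354]
top 1858 [array([-30.3, -12.7]), array([-39.,  48.])] ((495.78143310546875, -143.09461975097656), (18.28214454650879, 89.91792297363281), 7.115734577178955)
15 58 [array([21.1, 33.4]), array([-13.1,  24.5])]
19 85 [array([25.8, 47.1]), array([-14.5,  24.6])]
23 101 [array([29.6, 52.4]), array([-13.9,  24.1])]
27 412 [array([30.2, 57.6]), array([-15.8,  26.7])]
31 108 [array([33.4, 59.8]), array([-12.8,  24.3])]
ball 149 [array([62.1, 72.5]), array([-1.1, 13.1]), array([27.9, 35.5])]
```

View pics/w2b.png

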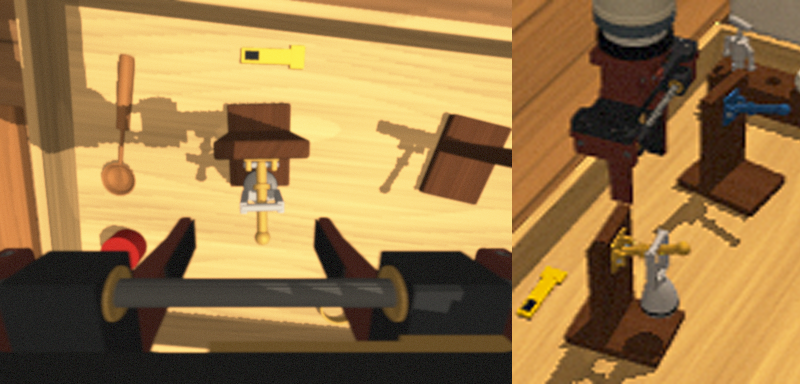

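The wrist view shows the opener at (262,205) on the brass rod, with the ball at (263,238). The scene crop shows the blue hook down at (755,105). The brass stand also sits about 5 mm further along +y. I'll measure the opener's x using points off the rod.

```bash
cat >> h.py <<'E'
HB['brass']=(S('brass',-2,4.8,0),np.radians(7))
E
python3 - <<'E'
from h import *
d=load('w2')
o,a=HB['brass'];P=cloud(d);L=P-o;X=L[...,0]*np.cos(a)+L[...,1]*np.sin(a);Y=-L[...,0]*np.sin(a)+L[...,1]*np.cos(a);Z=L[...,2]
for s in (1,-1):
  for lo,hi in ((-20,0),(0,15),(15,25),(25,38)):
    k=(Y*s>8)&(Y*s<30)&(X>15)&(X<80)&(Z>lo)&(Z<hi)
    if k.sum(): print(s,lo,k.sum(),[np.percentile(t[k],[2,50,98]).round(1) for t in(X,Y,Z)])
k=(abs(Y)<7)&(X>15)&(X<95)&(Z>0)&(Z<45)
print([(X[k][(abs(Z[k]-z)<1.5)].round(0).tolist()[:8],z) for z in (28,31,33,35)])
plan(a,[S('brass',40,0,125)])
E
```

```text
1 -20 91 [array([32.1, 35.7, 43.7]), array([ 8.8, 14.5, 21. ]), array([-19.9, -18.2,  -0.7])]
1 0 35 [array([20. , 32.2, 38.5]), array([ 8.4, 16.7, 21.7]), array([ 1.9,  7.8, 14.3])]
1 15 21 [array([31.4, 32. , 34.2]), array([11.2, 17.9, 21.1]), array([15.5, 20.3, 24.7])]
1 25 138 [array([31.8, 36.7, 43.1]), array([ 8.5, 16.4, 21.5]), array([25.4, 27.9, 29.7])]
-1 -20 95 [array([32.8, 36.2, 44.8]), array([-21.3, -13.2,  -8.4]), array([-19.7, -18.3,  -0.5])]
-1 0 29 [array([20.3, 32.7, 41.2]), array([-21.8, -17.6,  -8. ]), array([ 0.4,  8. , 14.3])]
-1 15 20 [array([32.1, 32.5, 33. ]), array([-21.3, -17.8, -15.2]), array([15.3, 19.1, 23.5])]
-1 25 136 [array([32.3, 37.3, 43.4]), array([-21.2, -16. ,  -8.2]), array([25.9, 27.9, 29.8])]
[([34.0, 34.0, 34.0, 34.0, 34.0, 34.0, 34.0, 34.0], 28), ([35.0, 36.0, 36.0, 37.0, 37.0, 37.0, 38.0, 37.0], 31), ([62.0, 63.0, 63.0, 63.0, 63.0, 63.0, 63.0, 63.0], 33), ([63.0, 64.0, 65.0, 65.0, 65.0, 65.0, 66.0, 66.0], 35)]
pos [ 538.2 -143.   259.2] turn [ 0.001 -0.001 -0.015] deg [ 0.  -0.  -0.7]
to [ 554.8 -135.8  263. ] shift [-0.173  0.051 -0.038]
```

```bash
python3 - <<'E'
from h import *
plan(HB['brass'][1],[S('brass',38,0,121),S('brass',38,0,-8)])
E
```

```text
pos [ 538.2 -143.   259.2] turn [ 0.001 -0.001 -0.015] deg [ 0.  -0.  -0.7]
to [ 552.8 -136.   259. ] shift [-0.153  0.051  0.002]
to [ 552.8 -136.   130. ] shift [0.   0.   1.29]
```

Request:
jog_arm(
  commands=[
    [1,[-0.15,0.05,0],[0,0,-0.015]],
    [1,[0,0,0],[0,0,0]],
    [1,[0,0,0.3],[0,0,0]],
    [1,[0,0,0.3],[0,0,0]],
    [1,[0,0,0.3],[0,0,0]],
    [1,[0,0,0.25],[0,0,0]],
    [1,[0,0,0.14],[0,0,0]],
    [1,[0,0,0],[0,0,0]],
    [0.2,[0,0,0],[0,0,0]],
    [0.2,[0,0,0],[0,0,0]],
  ],
)

```text
t: 5.6
ee_pos: [553.8, -137.2, 132.1]
orientation: [-0.191, 3.133, -0.001]
ft_force: [-0.1, -0.1, 0.7]
width: 75.0
grasp_force: 0.0
```

Request:
jog_arm(
  commands=[
    [-1,[0,0,0],[0,0,0]],
    [-1,[0,0,0],[0,0,0]],
    [-1,[0,0,0],[0,0,0]],
    [-1,[0,0,0],[0,0,0]],
    [-1,[0,0,0],[0,0,0]],
  ],
)

```text
t: 6.1
ee_pos: [552.6, -137.2, 130.8]
orientation: [0.191, -3.136, 0.0]
ft_force: [-0.6, -1.1, 1.9]
width: 43.5
grasp_force: 30.0
```

Request:
jog_arm(
  commands=[
    [-1,[0,0,-0.04],[0,0,0]],
    [-1,[0,0,-0.05],[0,0,0]],
    [-1,[0,0,-0.04],[0,0,0]],
    [-1,[-0.08,0,-0.03],[0,0,0]],
    [-1,[-0.12,0,-0.046],[0,0,0]],
    [-1,[-0.12,0,-0.046],[0,0,0]],
    [-1,[-0.12,0,-0.046],[0,0,0]],
    [-1,[-0.12,0,-0.046],[0,0,0]],
    [-1,[-0.1,0,-0.04],[0,0,0]],
    [-1,[0,0,0],[0,0,0]],
  ],
)

```text
t: 7.1
ee_pos: [620.2, -129.0, 169.8]
orientation: [-0.192, 3.134, -0.001]
ft_force: [-0.3, 0.1, -2.4]
width: 43.8
grasp_force: 30.0
```

```bash
python3 - <<'E'
from h import *
o=get_obs();print(o['ft_force'],o['width'],o['grasp_force'])
c,s=np.sin(1.2),np.cos(1.2)
f=lambda d:S('blue',d*c,0,d*s-8)
plan(HB['blue'][1],[f(112),f(105),f(45),f(45)-[0,0,14]])
E
```

```text
[-0.26297276  0.05559411 -2.35841578] 43.845685050586226 29.999563694000244
pos [ 620.2 -129.   169.8] turn [-0.001  0.003  0.322] deg [-0.   0.1 14.5]
to [608.2 150.8 170.6] shift [ 0.485  2.758 -0.008]
to [601.7 151.6 168. ] shift [ 0.065 -0.     0.025]
to [546.3 158.9 146.3] shift [ 0.559 -0.     0.217]
to [546.3 158.9 132.3] shift [0.   0.   0.14]
```

Request:
jog_arm(
  commands=[
    [-1,[0,0.05,-0.1],[0,0,0.08]],
    [-1,[0,0.1,-0.05],[0,0,0.08]],
    [-1,[0,0.25,0],[0,0,0.08]],
    [-1,[0.05,0.35,0],[0,0,0.082]],
    [-1,[0.08,0.4,0],[0,0,0]],
    [-1,[0.08,0.4,0],[0,0,0]],
    [-1,[0.08,0.4,0],[0,0,0]],
    [-1,[0.06,0.35,0],[0,0,0]],
    [-1,[0.02,0.2,0],[0,0,0]],
    [-1,[0,0.1,0],[0,0,0]],
  ],
)

```text
t: 8.1
ee_pos: [606.3, 135.5, 183.8]
orientation: [-0.203, -3.134, 0.0]
ft_force: [0.4, -0.6, -2.7]
width: 43.4
grasp_force: 30.0
```

Request:
jog_arm(
  commands=[
    [-1,[0,0,0],[0,0,0]],
    [-1,[0,0,0],[0,0,0]],
  ],
)

```text
t: 8.3
ee_pos: [606.9, 132.8, 183.9]
orientation: [-0.206, -3.134, 0.001]
ft_force: [0.3, -0.1, -1.7]
width: 43.8
grasp_force: 30.0
```

```bash
python3 - <<'E'
from h import *
o=get_obs();print(o['ft_force'],o['width'],o['grasp_force'])
c,s=np.sin(1.2),np.cos(1.2)
f=lambda d:S('blue',d*c,0,d*s-8)
plan(HB['blue'][1],[f(112),f(105),f(45),f(45)-[0,0,14]])
d=snap('wrist','w3');im=d['image'].copy()
for q in ((0,75),(1.2,75),(1.2,40)):
    p=S('blue',q[1]*np.sin(q[0]),0,q[1]*np.cos(q[0])); 
    if q[0]: cv2.circle(im,tuple(int(t) for t in proj(d,p)),2,(0,255,0),-1)
b=snap('scene','s3')
cv2.imwrite('pics/w3b.png',np.hstack([im,cv2.resize(b['image'][115:225,220:310],(280,342),interpolation=cv2.INTER_CUBIC)[np.r_[0:342,[341]*42]]]))
E
```

```text
[ 0.31784171 -0.08379471 -1.68497919] 43.76937508768972 29.999554753303528
pos [606.9 132.8 183.9] turn [-0.001 -0.001 -0.001] deg [-0. -0. -0.]
to [608.2 150.8 170.6] shift [0.01  0.18  0.133]
to [601.7 151.6 168. ] shift [ 0.065 -0.     0.025]
to [546.3 158.9 146.3] shift [ 0.559 -0.     0.217]
to [546.3 158.9 132.3] shift [0.   0.   0.14]
```

View pics/w3b.png

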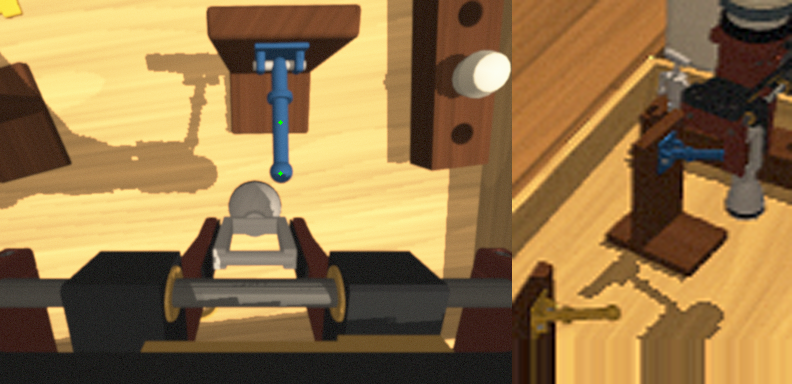

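The predicted points land on the blue rod and ball (281,172), and the opener sits upright in the fingers. I'll align and thread it on.

Request:
jog_arm(
  commands=[
    [-1,[0.01,0.09,0.06],[0,0,0]],
    [-1,[0,0.09,0.07],[0,0,0]],
    [-1,[0,0,0],[0,0,0]],
    [-1,[0.065,0,0.025],[0,0,0]],
    [-1,[0.1,0,0.04],[0,0,0]],
    [-1,[0.1,0,0.04],[0,0,0]],
    [-1,[0.1,0,0.04],[0,0,0]],
    [-1,[0,0,0],[0,0,0]],
  ],
)

```text
t: 9.2
ee_pos: [569.8, 156.4, 155.8]
orientation: [-0.205, -3.132, 0.001]
ft_force: [-0.0, -0.5, -2.9]
width: 44.0
grasp_force: 30.0
```

Request:
jog_arm(
  commands=[
    [-1,[0.1,0,0.04],[0,0,0]],
    [-1,[0.1,0,0.04],[0,0,0]],
    [-1,[0.06,0,0.02],[0,0,0]],
    [-1,[0,0,0],[0,0,0]],
  ],
)

```text
t: 9.6
ee_pos: [545.1, 159.9, 146.1]
orientation: [-0.205, -3.133, 0.001]
ft_force: [-0.0, -0.0, -2.7]
width: 43.9
grasp_force: 30.0
```

Request:
jog_arm(
  commands=[
    [-1,[0,0,0.04],[0,0,0]],
    [-1,[0,0,0.04],[0,0,0]],
    [-1,[0,0,0.03],[0,0,0]],
    [-1,[0,0,0],[0,0,0]],
  ],
)

```text
t: 10.0
ee_pos: [546.3, 159.7, 134.9]
orientation: [-0.206, -3.134, 0.001]
ft_force: [0.8, -0.2, -2.7]
width: 44.0
grasp_force: 30.0
```

Still carrying the full weight. I'll lower in small steps until the force drops.

Request:
jog_arm(
  commands=[
    [-1,[0,0,0.015],[0,0,0]],
    [-1,[0,0,0.01],[0,0,0]],
    [-1,[0,0,0],[0,0,0]],
  ],
)

```text
t: 10.3
ee_pos: [546.6, 159.9, 133.1]
orientation: [0.206, 3.135, 0.0]
ft_force: [0.6, -1.5, -2.9]
width: 43.8
grasp_force: 30.0
```

Request:
jog_arm(
  commands=[
    [-1,[0,0,0.01],[0,0,0]],
    [-1,[0,0,0.01],[0,0,0]],
    [-1,[0,0,0],[0,0,0]],
  ],
)

```text
t: 10.6
ee_pos: [546.9, 159.9, 132.3]
orientation: [0.206, 3.134, 0.0]
ft_force: [-3.0, -1.4, 8.9]
width: 44.1
grasp_force: 30.0
```

The bar is resting on the rod. Release.

Request:
jog_arm(
  commands=[
    [0.05,[0,0,0],[0,0,0]],
    [0.1,[0,0,0],[0,0,0]],
    [0.3,[0,0,0],[0,0,0]],
    [0.7,[0,0,0],[0,0,0]],
    [0.9,[0,0,0],[0,0,0]],
    [0.9,[0,0,0],[0,0,0]],
  ],
)

```text
t: 11.2
ee_pos: [546.4, 159.9, 131.0]
orientation: [-0.206, -3.135, 0.0]
ft_force: [0.6, 0.6, -0.6]
width: 77.0
grasp_force: 0.0
```

Request:
jog_arm(
  commands=[
    [0.9,[0,0,-0.2],[0,0,0]],
    [0.9,[0,0,-0.3],[0,0,0]],
    [0.9,[0,0,-0.4],[0,0,0]],
    [0.9,[0,0,-0.4],[0,0,0]],
    [0.9,[0,0,0],[0,0,0]],
  ],
)

```text
t: 11.7
ee_pos: [549.5, 160.7, 266.8]
orientation: [0.206, 3.125, 0.005]
ft_force: [0.5, 0.2, -0.6]
width: 83.4
grasp_force: 0.0
```

```bash
python3 - <<'E'
from h import *
d=snap('wrist','w4');b=snap('scene','s4')
cv2.imwrite('pics/w4b.png',np.hstack([d['image'],cv2.resize(b['image'][115:225,220:310],(280,342),interpolation=cv2.INTER_CUBIC)[np.r_[0:342,[341]*42]]]))
P=cloud(d);o,a=HB['blue'];L=P-o;X=L[...,0]*np.cos(a)+L[...,1]*np.sin(a);Y=-L[...,0]*np.sin(a)+L[...,1]*np.cos(a);Z=L[...,2]
k=(abs(Y)>9)&(abs(Y)<26)&(X>15)&(X<80)&(Z>15)&(Z<40)
if k.sum():print([np.percentile(t[k],[2,50,98]).round(1) for t in(X,Y,Z)])
plan(HB['brass'][1],[S('brass',70,0,115),S('brass',70,0,27-6)])
E
```

```text
[array([35.1, 39.7, 46.5]), array([-20.7,   9.1,  22. ]), array([17.8, 29.1, 31.5])]
pos [546.8 159.9 261.9] turn [ 0.001  0.003 -0.323] deg [  0.    0.1 -14.5]
to [ 584.6 -132.1  253. ] shift [-0.019 -2.945  0.089]
to [ 584.6 -132.1  159. ] shift [0.   0.   0.94]
```

View pics/w4b.png

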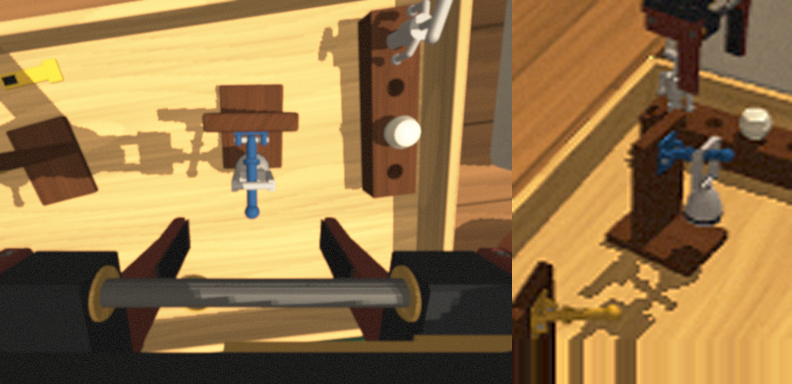

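The opener hangs upright on the blue hook (wrist (252,180), Z matches). Next I go over the brass ball, grip it lightly between the pads and carry it along its arc.

Request:
jog_arm(
  commands=[
    [0.5,[0,0,0],[0,0,-0.16]],
    [0.3,[0,-0.2,0],[0,0,-0.163]],
    [0.3,[0,-0.42,0],[0,0,0]],
    [0.3,[0,-0.42,0],[0,0,0]],
    [0.3,[0,-0.42,0],[0,0,0]],
    [0.3,[0,-0.42,0],[0,0,0]],
    [0.3,[0,-0.42,0],[0,0,0]],
    [0.3,[0,-0.42,0],[0,0,0]],
    [0.3,[0,-0.2,0],[0,0,0]],
    [0.3,[0,0,0],[0,0,0]],
  ],
)

```text
t: 12.8
ee_pos: [578.6, -132.5, 258.9]
orientation: [0.187, -3.133, -0.001]
ft_force: [1.0, 0.1, -0.3]
width: 57.1
grasp_force: 0.0
```

```bash
python3 - <<'E'
from h import *
d=snap('wrist','w5');P=cloud(d);o,a=HB['brass'];L=P-o;X=L[...,0]*np.cos(a)+L[...,1]*np.sin(a);Y=-L[...,0]*np.sin(a)+L[...,1]*np.cos(a);Z=L[...,2]
k=(abs(Y)<15)&(X>30)&(X<95)&(Z>10)&(Z<45)
print(k.sum(),[np.percentile(t[k],[2,50,98]).round(1) for t in(X,Y,Z)])
g=lambda t:S('brass',75*np.sin(t),0,75*np.cos(t)-10)
plan(a,[g(1.2)+[0,0,60]]+[g(t) for t in (1.2,1.05,.9,.75,.6,.45,.3,.15,0,-.04)])
E
```

```text
583 [array([31.1, 54.4, 74.1]), array([-5.7,  0.1,  6.3]), array([16.4, 26.6, 35.3])]
pos [ 578.5 -130.9  259. ] turn [ 0.002 -0.004 -0.003] deg [ 0.1 -0.2 -0.1]
to [ 584.5 -132.1  215.2] shift [-0.058 -0.02   0.439]
to [ 584.5 -132.1  155.2] shift [0.  0.  0.6]
to [ 579.7 -132.7  165.3] shift [ 0.048 -0.    -0.101]
to [ 573.4 -133.5  174.6] shift [ 0.063  0.    -0.093]
to [ 565.8 -134.4  182.9] shift [ 0.076 -0.    -0.083]
to [ 557.1 -135.5  189.9] shift [ 0.088  0.    -0.07 ]
to [ 547.5 -136.7  195.5] shift [ 0.097 -0.    -0.056]
to [ 537.1 -137.9  199.7] shift [ 0.105 -0.    -0.041]
to [ 526.2 -139.3  202.2] shift [ 0.11  -0.    -0.025]
to [ 515.1 -140.6  203. ] shift [ 0.112  0.    -0.008]
to [ 512.1 -141.   202.9] shift [0.03  0.    0.001]
```

Request:
jog_arm(
  commands=[
    [0.3,[-0.06,-0.02,0.2],[0,0,0]],
    [0.3,[0,0,0.3],[0,0,0]],
    [0.3,[0,0,0.3],[0,0,0]],
    [0.3,[0,0,0.24],[0,0,0]],
    [0,[0,0,0],[0,0,0]],
    [-1,[0,0,0],[0,0,0]],
    [-1,[0,0,0],[0,0,0]],
    [-1,[0,0,0],[0,0,0]],
    [-1,[0,0,0],[0,0,0]],
  ],
)

```text
t: 13.75
ee_pos: [586.4, -131.4, 158.3]
orientation: [-0.192, 3.134, -0.001]
ft_force: [-0.6, -0.2, -0.4]
width: 20.4
grasp_force: 0.0
```

Request:
jog_arm(
  commands=[
    [-1,[0,0,0],[0,0,0]],
    [-1,[0,0,0],[0,0,0]],
  ],
)

```text
t: 13.95
ee_pos: [586.3, -131.8, 158.0]
orientation: [-0.192, 3.134, -0.001]
ft_force: [-0.7, -2.0, 3.2]
width: 14.0
grasp_force: 30.0
```

Request:
jog_arm(
  commands=[
    [-1,[0.025,0,-0.05],[0,0,0]],
    [-1,[0.025,0,-0.05],[0,0,0]],
    [-1,[0.03,0,-0.047],[0,0,0]],
    [-1,[0.033,0,-0.046],[0,0,0]],
  ],
)

```text
t: 14.35
ee_pos: [574.4, -133.2, 176.9]
orientation: [-0.192, 3.135, -0.001]
ft_force: [2.8, -3.1, -2.1]
width: 14.1
grasp_force: 30.0
```

Request:
jog_arm(
  commands=[
    [-1,[0.038,0,-0.042],[0,0,0]],
    [-1,[0.038,0,-0.041],[0,0,0]],
    [-1,[0.044,0,-0.035],[0,0,0]],
    [-1,[0.044,0,-0.035],[0,0,0]],
    [-1,[0.048,0,-0.028],[0,0,0]],
    [-1,[0.048,0,-0.028],[0,0,0]],
    [-1,[0.052,0,-0.02],[0,0,0]],
    [-1,[0.053,0,-0.02],[0,0,0]],
  ],
)

```text
t: 15.15
ee_pos: [538.3, -137.6, 202.0]
orientation: [-0.192, 3.134, -0.001]
ft_force: [2.9, -3.5, 0.2]
width: 13.4
grasp_force: 30.0
```

Request:
jog_arm(
  commands=[
    [-1,[0.055,0,-0.012],[0,0,0]],
    [-1,[0.055,0,-0.012],[0,0,0]],
    [-1,[0.055,0,-0.004],[0,0,0]],
    [-1,[0.055,0,-0.004],[0,0,0]],
    [-1,[0.02,0,0],[0,0,0]],
    [-1,[0,0,0],[0,0,0]],
  ],
)

```text
t: 15.75
ee_pos: [515.0, -140.6, 206.1]
orientation: [-0.192, 3.133, -0.002]
ft_force: [1.7, -3.1, 8.0]
width: 14.0
grasp_force: 30.0
```

```bash
python3 - <<'E'
from h import *
b=snap('scene','s6')
cv2.imwrite('pics/s6b.png',cv2.resize(b['image'][125:265,190:340],None,fx=4,fy=4,interpolation=cv2.INTER_CUBIC))
o=get_obs();print(o['ee_pos'],S('brass',0,0,65),o['ft_force'])
E
```

```text
[ 514.97621771 -140.62522956  206.07218044] [ 515.0853534  -140.64845604  203.        ] [ 2.01904299 -3.11826965  8.5908632 ]
```

View pics/s6b.png

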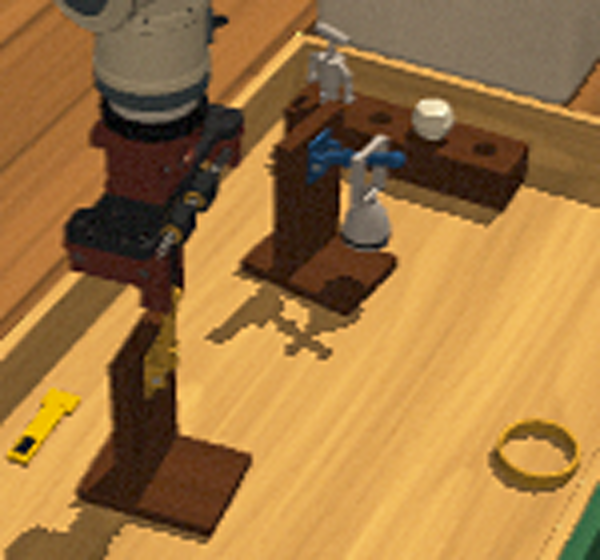

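The brass hook is nearly upright. I'll press on gently until its stop pushes back.

Request:
jog_arm(
  commands=[
    [-1,[0.02,0,0],[0,0,0]],
    [-1,[0.02,0,0],[0,0,0]],
    [-1,[0,0,0],[0,0,0]],
  ],
)

```text
t: 16.1
ee_pos: [511.2, -141.1, 206.1]
orientation: [-0.191, 3.133, -0.002]
ft_force: [2.4, -2.7, 8.6]
width: 14.1
grasp_force: 30.0
```

Request:
jog_arm(
  commands=[
    [-1,[0.03,0,0],[0,0,0]],
    [-1,[0,0,0],[0,0,0]],
  ],
)

```text
t: 16.3
ee_pos: [507.6, -141.6, 205.8]
orientation: [-0.192, 3.134, -0.002]
ft_force: [0.3, -3.1, 7.5]
width: 13.5
grasp_force: 30.0
```

Request:
jog_arm(
  commands=[
    [-0.3,[0,0,0],[0,0,0]],
    [0.2,[0,0,0],[0,0,0]],
    [0.3,[0,0,0],[0,0,0]],
    [0.3,[0,0,0],[0,0,0]],
    [0.3,[0,0,-0.3],[0,0,0]],
    [0.3,[0,0,-0.4],[0,0,0]],
    [0.3,[0.3,0,0],[0,0,0]],
    [0.3,[0,0,0],[0,0,0]],
  ],
)

```text
t: 17.1
ee_pos: [475.6, -144.5, 275.1]
orientation: [0.191, -3.135, -0.0]
ft_force: [-0.5, -0.0, 0.5]
width: 56.9
grasp_force: 0.0
```

```bash
python3 - <<'E'
from h import *
d=snap('wrist','w7');b=snap('scene','s7');e=snap('side','d7')
cv2.imwrite('pics/w7b.png',np.hstack([d['image'],cv2.resize(b['image'][195:265,210:260],(274,384),interpolation=cv2.INTER_CUBIC)]))
o,a=HB['brass']
for n,dd in(('w',d),('s',b),('d',e)):
  P=cloud(dd);hsv=cv2.cvtColor(dd['image'],cv2.COLOR_BGR2HSV);L=P-o;X=L[...,0]*np.cos(a)+L[...,1]*np.sin(a);Y=-L[...,0]*np.sin(a)+L[...,1]*np.cos(a);Z=L[...,2]
  k=(abs(Y)<20)&(X>-40)&(X<60)&(Z>32)&(Z<84)&(hsv[...,1]>100)&(hsv[...,0]>15)
  for lo,hi in((32,45),(45,60),(60,70),(70,86)):
    j=k&(Z>=lo)&(Z<hi)
    if j.sum()>2:print(n,lo,j.sum(),[np.percentile(t[j],[5,50,95]).round(1) for t in(X,Y,Z)])
E
```

```text
w 32 52 [array([-4.8, -3.8, -1.7]), array([-4.5,  0.1,  4.7]), array([33.2, 39.1, 44.6])]
w 45 74 [array([-4.3, -3.2,  0.2]), array([-5.2, -0.3,  4.6]), array([46. , 52.8, 59. ])]
w 60 49 [array([-3.9, -2.8,  0. ]), array([-4.6, -0.2,  5. ]), array([60.4, 64.3, 68.8])]
w 70 247 [array([-5. , -0.3,  6.5]), array([-6.4, -0.2,  6.1]), array([75.7, 80.6, 83.3])]
s 32 10 [array([-3.7,  4.3,  6.9]), array([-10.6,  -6. ,  -1.9]), array([33.6, 38.7, 44. ])]
s 45 16 [array([-4.5,  2.9,  7.1]), array([-10.1,  -7. ,  -2. ]), array([45.9, 51.5, 58.6])]
s 60 8 [array([-1.8,  3.4,  6.8]), array([-9. , -6.7, -3.5]), array([60.5, 64.8, 66.7])]
s 70 22 [array([-2.8,  4.2,  8.5]), array([-10.3,  -5.8,   0.4]), array([71.8, 77.7, 81.7])]
d 32 14 [array([-5.6, -1.6,  2.5]), array([-1.4,  2.9,  6.3]), array([33.1, 35.7, 42.9])]
d 45 17 [array([-5.4, -1.7,  2.7]), array([-1.1,  3. ,  7.4]), array([47. , 51.6, 58.4])]
d 60 13 [array([-5.5, -2.4,  3.1]), array([-0.5,  4.1,  6.9]), array([60.3, 64.5, 69.4])]
d 70 25 [array([-7. , -0.9,  5.9]), array([-0.6,  2.9,  8.9]), array([74.6, 78.6, 83.1])]
```

View pics/w7b.png

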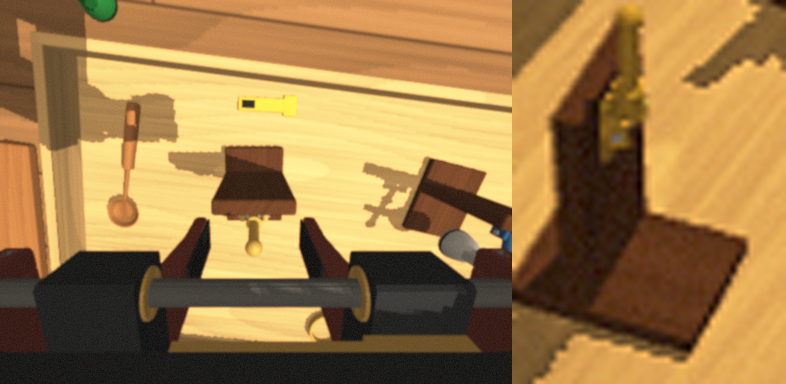

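The brass hook is upright to within about 0.04 rad (wrist (255,245), crop (630,40)). I'll seat it with a gentle level push on the ball's front, using shut fingers.

```bash
python3 - <<'E'
from h import *
plan(HB['brass'][1],[S('brass',45,0,137),S('brass',45,0,66),S('brass',22,0,66),S('brass',17,0,66)])
E
```

```text
pos [ 477.7 -144.5  274.2] turn [ 0. -0. -0.] deg [ 0. -0. -0.]
to [ 559.7 -135.2  275. ] shift [-0.826 -0.007 -0.008]
to [ 559.7 -135.2  204. ] shift [0.   0.   0.71]
to [ 536.9 -138.   204. ] shift [0.23 0.   0.  ]
to [ 532.  -138.6  204. ] shift [ 0.05 -0.    0.  ]
```

Request:
jog_arm(
  commands=[
    [-1,[-0.42,0,0],[0,0,0]],
    [-1,[-0.41,0,0],[0,0,0]],
    [-1,[0,0,0],[0,0,0]],
    [-1,[0,0,0.36],[0,0,0]],
    [-1,[0,0,0.35],[0,0,0]],
    [-1,[0,0,0],[0,0,0]],
    [-1,[0.1,0,0],[0,0,0]],
    [-1,[0.1,0,0],[0,0,0]],
    [-1,[0.05,0,0],[0,0,0]],
    [-1,[0,0,0],[0,0,0]],
  ],
)

```text
t: 18.25
ee_pos: [535.1, -137.9, 205.1]
orientation: [-0.191, 3.134, -0.001]
ft_force: [0.5, 0.3, 0.3]
width: 0.4
grasp_force: 0.0
```

Request:
jog_arm(
  commands=[
    [-1,[0.02,0,0],[0,0,0]],
    [-1,[0.01,0,0],[0,0,0]],
    [-1,[0,0,0],[0,0,0]],
  ],
)

```text
t: 18.55
ee_pos: [533.2, -138.1, 204.2]
orientation: [-0.192, 3.133, -0.001]
ft_force: [2.2, -0.4, 1.7]
width: 0.5
grasp_force: 1.2
```

Touching; I'll continue in small steps until the reaction rises.

Request:
jog_arm(
  commands=[
    [-1,[0.015,0,0],[0,0,0]],
    [-1,[0.01,0,0],[0,0,0]],
    [-1,[0,0,0],[0,0,0]],
  ],
)

```text
t: 18.85
ee_pos: [532.7, -138.3, 204.4]
orientation: [-0.192, 3.13, -0.001]
ft_force: [9.8, 1.5, 0.2]
width: 0.0
grasp_force: 4.6
```

The 9.8 N reaction shows the hook is on its stop. I'll back away and do a final check.

Request:
jog_arm(
  commands=[
    [-1,[-0.1,0,0],[0,0,0]],
    [-1,[-0.3,0,0],[0,0,0]],
    [-1,[0,0,-0.4],[0,0,0]],
    [-1,[0,0,-0.4],[0,0,0]],
    [-1,[0,0,0],[0,0,0]],
    [-1,[0,0,0],[0,0,0]],
  ],
)

```text
t: 19.45
ee_pos: [569.5, -133.3, 283.6]
orientation: [0.192, -3.136, 0.0]
ft_force: [0.0, -0.0, 0.4]
width: 0.5
grasp_force: 0.0
```

```bash
python3 - <<'E'
from h import *
b=snap('scene','s8')
cv2.imwrite('pics/s8b.png',cv2.resize(b['image'][125:325,140:360],None,fx=3,fy=3,interpolation=cv2.INTER_CUBIC)[:600,:800])
print(get_obs()['qvel'].round(3))
E
```

```text
[-0.001  0.013  0.019  0.002 -0.004 -0.001]
```

View pics/s8b.png

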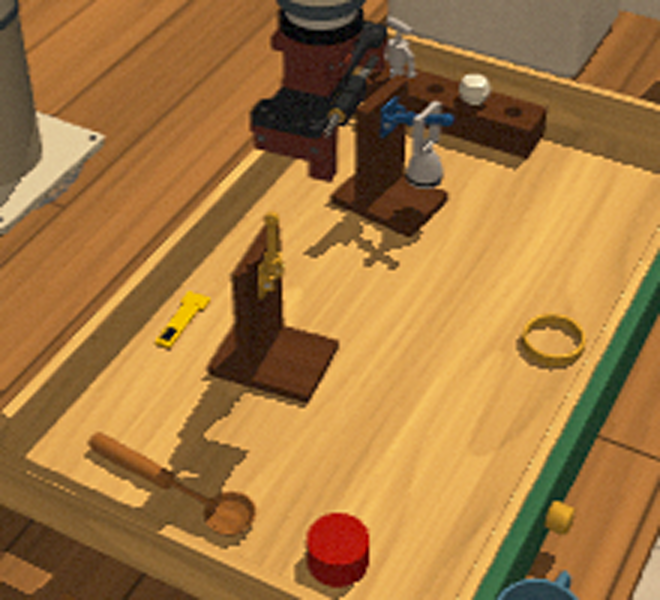

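The picture shows the opener on the blue hook (425,150), the brass hook folded (270,250), and everything else where it was.

```bash
python3 -c "from workcell import *; print(close_job())"
```

```text
the job is handed in; nothing more can be done
None
```

The job is handed in at about 19.5 s: the blue hook is down on its stop, the jar opener hangs by its eye on it, the brass hook is folded up to its stop, and nothing else appears disturbed in the final picture.

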